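Shut and lock the tape drawer on the packing bench

TASK

Both drawers of the low chest on the packing bench stand open. With your fingertips push the drawer that holds the tape roll fully shut, then push the sliding lock bar on the front of the chest all the way across to that side so that its tongue stands in front of the shut drawer. Leave the other drawer open as it is, keep your fingers out of the drawers, and do not lift or disturb the things in them or on the bench and chest.

Things in the scene. Friction and masses are not known exactly. Their poses are not given: they have to be found in the camera images.
- chest: Low grey metal drawer chest, fixed: 240 deep (x), 380 wide (y), 116 mm high. Origin on the bench under the middle of the carcass's front edge; x points to its back (away from the robot), y to the left drawer, z up. Drawers centred at y +105 (left) and -105 mm (right), a 70 mm post between. A ledge 100 mm high, x 0 to 26 mm, runs along the front of its top; behind it a deck at 116 mm.
- drawer_left (a joint): Opening of the left drawer in m: 0 shut, up to 0.15 open; it slides along chest -x when opening. Starts 0.09 to 0.13. It has no spring, takes about 3 N plus 12 N per m/s to push and stays where it is left. When shut it meets a hard stop.
- drawer_right (a joint): The same for the right drawer.
- front_left (a point): Plain metal front of the left drawer: 140 mm wide (chest y), 12 mm thick, from 14 to 88 mm above the bench, with a shallow dark pull on its face. Its outer face is at chest x = -(12 mm + opening). Listed point: at the middle of the top edge of its outer face, 88 mm above the bench.
- front_right (a point): The same for the right drawer.
- tray_left (a point): Black open tray of the left drawer, behind its front and part of it: 200 (chest x) x 130 mm, 4 mm walls to 66 mm above the bench (88 mm at the front), floor 20 mm above the bench. Point: middle of the tray's floor; axes as the chest's.
- tray_right (a point): The same for the right drawer.
- lockbar (a joint): Position of the lock bar along chest y in m: 0 in the middle, +0.085 at its left stop (tongue in front of the left drawer), -0.085 at its right stop. Starts between -0.015 and 0.015, where the tongue is clear of both drawers. It takes about 3 N plus 8 N per m/s to push and stays where it is left.
- bar_mid (a point): Dark steel lock bar sliding on the ledge: 100 mm long (chest y), chest x -26 to +24 mm, 101.5 to 116 mm above the bench, flush with the deck. Push it by an end face, 50 mm either side of this point. A tongue 34 mm wide hangs at its middle, chest x -26 to -14 mm, down to 76 mm height. Point: middle of its top face; chest x -1 mm, chest y = joint lockbar.
- tape: Brown roll of tape lying flat in one of the two drawers (either): ring 66 mm outside, 40 mm inside, 26 mm high. Origin at the centre of its underside.
- carton: Small pale carton, 56 x 46 x 26 mm, lying in the other drawer. Origin at the centre of its underside.
- spool: White plastic spool standing on the chest's deck, 68 mm across, 45 mm high. Origin at the centre of its underside. A bystander.
- knife: Red utility knife lying on the bench, about 150 mm long, 18 mm wide, 18 mm high. Origin on the bench 20 mm ahead of the middle of its red handle; x axis towards the blade. A bystander.
- pot: Dark metal pen pot (empty), 76 mm across, 90 mm high, standing on the bench. Origin at the centre of its underside. A bystander.
There are look-alikes about, which are no part of the job. Several things have the shape of the tape; the one meant has the colours described above.

How it is judged:
By the outcome, as a careful person would: the job done as asked, in the order asked, and still so for the second after the job is handed in, with the robot touching nothing.
It also fails if it takes over 46 s, if anything falls off the work surface, if the arm or the gripper's body presses on something with over 40 N, if the wrist force passes 120 N, or if a joint passes its speed limit or range.

ROBOT

A 6-joint arm with a two-finger parallel gripper is mounted at the origin on the work surface. World frame = base frame: x ahead of the robot, y to its left, z up, the work surface at z = 0. Lengths are in m, angles in rad, forces in N, time in s.
With the tool pointing down it reaches from about 0.35 to 0.975 m from the base axis. Payload 7.1 kg.
Tool frame: the origin (TCP) lies at the very end of the fingers, on their centre line; the grasp point (between the pads) lies 19 mm behind it; z points along the fingers, y is the line along which they close (so a half turn about z gives the same grasp; the last joint's range is limited). The gripper opens to 88 mm and grips with 3 to 60 N. Pads are 20 mm wide; open, the fingers measure 115 mm over their backs; the gripper's body (75 mm by 178 mm) begins 61 mm behind the grasp point.
Start: joints at [1.096, 0.423, 1.63, -0, 1.089, -0.019], TCP at [0.275, 0.561, 0.223] pointing down, gripper open.
Joint ranges: [-3, 3], [-0.9, 2.11], [0.09, 2.58], [-1.31, 4.45], [0.11, 2.69], [-2.54, 2.54]. Speed limits (rad/s): [2.39, 2.39, 3.01, 3.14, 3.14, 3.14].

INTERFACE

Orientations are given as [roll, pitch, yaw] about the fixed x, y, z axes, in that order (R = Rz(yaw) Ry(pitch) Rx(roll)).
In Python, from rig import readout, viewer, bot gives the robot as it stands.
- The arm moves only by the tool drive_tool, never from a script. Its argument "rows" is a list of rows, each an object with "travel": the shift along the tool's x, y, z scaled (see below), a list of three; "turn": the turn about the tool's z scaled (see below); "fingers": the opening, from 0 (shut) to 1 (fully open). A call has 1 to 10 rows; each row is the pose to reach, as a shift and turn from the pose commanded when the call began, along the tool's axes at that moment; what a row does not reach only later rows make up. The controller multiplies each number of a shift by 1 m and each number of a turn by 45 degrees. A row lasts 1/8 s, in which the tool goes at most 62.5 mm and 10.7 degrees, less where a joint would pass 70% of its speed; a pose out of reach is approached as far as the arm can. A call with a number of a shift or a turn outside -1 to 1 is refused whole. A call with a gripper value outside its range is refused whole. The fingers move at their own pace and stop on an object; "squeeze" is the grip in N (left out, the last holds). Time passes only in rows, so rows that repeat a pose let the fingers close. It gives the time, the measured TCP pose, the force, the opening and the grip force at its end, in the units of the state.
- readout.get_state(): the state, without advancing time (a new reading comes with each control period).
- viewer.read_camera(name): name is "side" or "top" or "wrist"; returns (picture, depth): 480x640x3 uint8, red, green, blue; 480x640 float32, m along the optical axis (not along the pixel's ray), 0 where there is no reading.
- viewer.calibration(name): a dict with "fx", "fy", "cx", "cy" (pixels), "R" (3x3) and "t" (3): a world point X has camera coordinates R X + t; the wrist camera has in their place "T_tool_cam" (4x4, takes a point from camera to tool coordinates, whose origin is the TCP and whose axes are the flange's). Camera axes: x right, y down, z forward; pixel columns grow to the right and rows downward; lengths in m; the calibration is good to about 2 mm. A picture is of the moment at which its call begins: read the wrist's pose just before it. calibration takes no time and is no camera call.
- bot.sign_off(): hands the job in; it is judged then, once.
The state is a dict: "time_s": time; "q": joint angles; "dq": joint speeds; "joint_torque": joint torques, N m; "position": TCP position; "tool_rot": TCP orientation; "contact_force": force on the tool from outside, world axes, zero at the start; "wrist_torque": the same for the moment, N m; "finger_gap": finger opening in m; "finger_force": force on a finger pad.
Only numpy, scipy, OpenCV 4.12 (cv2) and the standard library are available. Lean on these libraries where they do the work, as an engineer would, in place of code of your own. Each camera call takes 0.05 s, during which the arm holds its last target. There are 200 camera calls.

## Working session

There is one attempt and no reset: what is moved stays moved. The work goes in short steps, Python scripts to look and compute and a tool call to move; the robot and the scene stay as the last step left them, time stands still between calls to the robot, and variables do not carry over. Pictures are saved under pics/ and viewed, at most 10 in all, crops included, and the job is handed in when it is done.

Besides the shell and the picture viewer there is one more tool, called by a JSON object that holds its "api" and its "payload". drive_tool: Moves the arm, as the interface text tells. Its arguments: {"type":"object","properties":{"rows":{"type":"array"},"squeeze":{"type":"number"}},"required":["rows"]}

```bash
mkdir -p pics; cat > h.py <<'E'
from rig import readout, viewer, bot
import numpy as np, cv2
def snap(n,f):
    p,d=viewer.read_camera(n); cv2.imwrite(f'pics/{f}.png',p[:,:,::-1]); np.save(f'pics/{f}.npy',d); return p,d
def w(n,d,u,v):
    c=viewer.calibration(n); z=np.median([x for x in d[v-1:v+2,u-1:u+2].ravel() if x>0])
    X=np.array([(u-c['cx'])/c['fx']*z,(v-c['cy'])/c['fy']*z,z]); return np.array(c['R']).T@(X-np.array(c['t']))
E
python3 - <<'E'
from h import *
snap('top','top0');snap('side','side0')
s=readout.get_state();print(s['time_s'],s['position'],s['tool_rot'],s['finger_gap'])
E
```

```text
0.1 [0.27484953 0.56075036 0.22199128] [-3.14020644e+00 -1.94037790e-05  2.68584331e+00] 0.08809957678904035
```

View pics/top0.png

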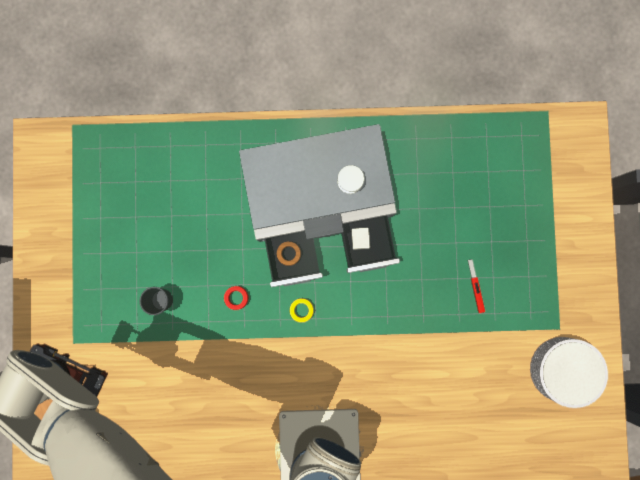

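View pics/side0.png

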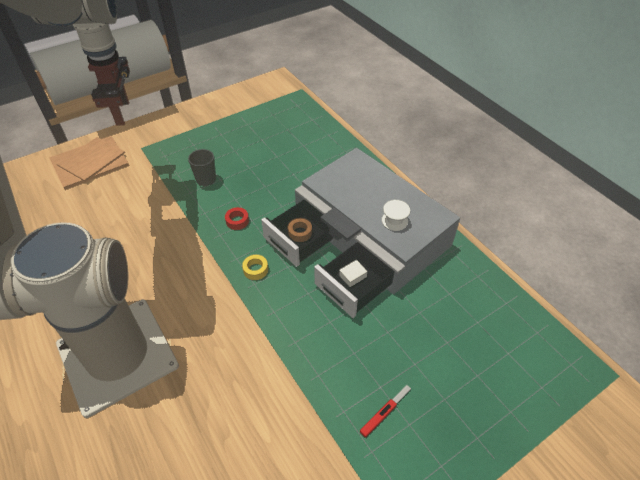

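The brown tape is in the left drawer (top view about (288,253)) and the carton is in the right drawer (361,238). The bar is near the middle at (323,226), and the red and yellow rings are look-alikes. I'll enlarge the top view.

```bash
python3 - <<'E'
import cv2
p=cv2.imread('pics/top0.png')[120:320,220:420]
cv2.imwrite('pics/c1.png',cv2.resize(p,(600,600),interpolation=cv2.INTER_CUBIC))
E
```

```text
(no output)
```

View pics/c1.png

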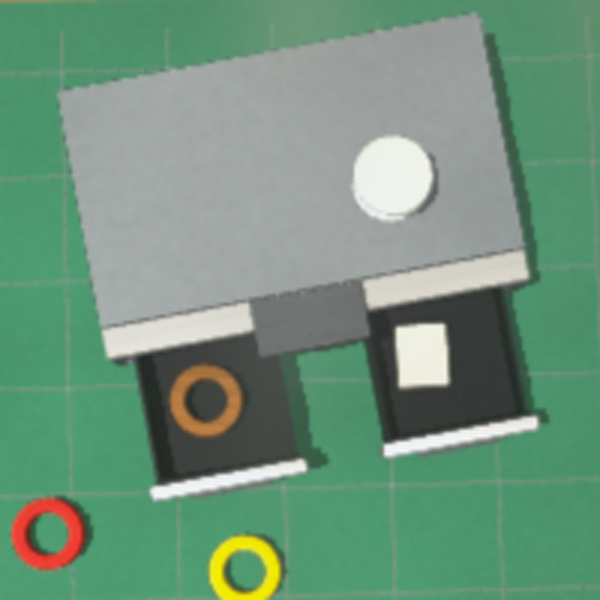

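The crop shows the deck corners at (59,91), (479,13), (524,250) and (104,328). The left front's outer edge runs (152,498)–(307,470), the right's (385,457)–(538,428), and the bar's front corners are (260,357) and (370,336).

```bash
cat >> h.py <<'E'
def ray(n,u,v,z):
    c=viewer.calibration(n); R=np.array(c['R']);t=np.array(c['t']);o=-R.T@t
    r=R.T@np.array([(u-c['cx'])/c['fx'],(v-c['cy'])/c['fy'],1]); return (o+r*(z-o[2])/r[2])[:2]
E
python3 - <<'E'
from h import *
f=lambda u,v,z: ray('top',220+(u+.5)/3-.5,120+(v+.5)/3-.5,z)
W=np.array([f(59,91,.116),f(479,13,.116),f(524,250,.116),f(104,328,.116),f(108,358,.1),f(529,280,.1)])
C=np.array([[.24,.19],[.24,-.19],[.026,-.19],[.026,.19],[0,.19],[0,-.19]])
wm,cm=W.mean(0),C.mean(0)
U,S,V=np.linalg.svd((C-cm).T@(W-wm)); R=(U@V).T; t=wm-R@cm
print('yaw',np.arctan2(R[1,0],R[0,0]),'t',t,'res mm',(1e3*(C@R.T+t-W)).round(1).tolist())
g=lambda u,v,z:(R.T@(f(u,v,z)-t)*1e3).round(1)
for n,a in dict(L1=(152,498,.088),L2=(307,470,.088),R1=(385,457,.088),R2=(538,428,.088),b1=(260,357,.116),b2=(370,336,.116),b3=(249,302,.116),b4=(363,281,.116),tape=(206,400,.046)).items(): print(n,g(*a),f(*a[:2],a[2]))
print(f(393,176,.161), R.T@(f(393,176,.161)-t))
E
```

```text
yaw 0.15454431733651583 t [ 0.60809734 -0.03705389] res mm [[0.2, 1.3], [0.2, -1.3], [0.7, -2.4], [-0.2, 3.1], [-0.7, 0.3], [-0.2, -1.0]]
L1 [-127.8  174.4] [0.45502271 0.11558175]
L2 [-128.6   34.9] [ 0.47565447 -0.02236032]
R1 [-130.   -35.2] [ 0.48508397 -0.09182684]
R2 [-129.6 -173.4] [ 0.50670324 -0.22835235]
b1 [-24.3  57.3] [0.57521962 0.01581955]
b2 [-23.9 -40.6] [ 0.59072815 -0.08088352]
b3 [24.9 58. ] [0.62378445 0.02406338]
b4 [ 24.7 -43.6] [ 0.63924616 -0.07632425]
tape [-48.7 113.5] [0.5425316  0.06759718]
[ 0.72347208 -0.1031309 ] [ 0.10382846 -0.08304911]
```

{"api": "drive_tool", "payload": {"rows": [{"travel":[-0.04,-0.045,0],"turn":-0.09,"fingers":0},{"travel":[-0.08,-0.09,0],"turn":-0.18,"fingers":0},{"travel":[-0.12,-0.135,0],"turn":-0.27,"fingers":0},{"travel":[-0.16,-0.18,0],"turn":-0.36,"fingers":0},{"travel":[-0.2,-0.225,0],"turn":-0.45,"fingers":0},{"travel":[-0.24,-0.27,0],"turn":-0.54,"fingers":0},{"travel":[-0.28,-0.32,0],"turn":-0.63,"fingers":0},{"travel":[-0.32,-0.365,0],"turn":-0.72,"fingers":0},{"travel":[-0.3545,-0.4076,0],"turn":-0.777,"fingers":0},{"travel":[-0.3545,-0.4076,0],"turn":-0.777,"fingers":0}], "squeeze": 20}}

```text
time_s: 1.35
position: [0.4144, 0.0361, 0.2226]
tool_rot: [-3.141, -0.0, -2.993]
contact_force: [0.5, 0.2, 0.2]
finger_gap: 0.0004
finger_force: 0.0
```

{"api": "drive_tool", "payload": {"rows": [{"travel":[0,0.003,0.05],"turn":0,"fingers":0},{"travel":[0,0.003,0.1],"turn":0,"fingers":0},{"travel":[0,0.003,0.145],"turn":0,"fingers":0},{"travel":[0,0.003,0.16],"turn":0,"fingers":0},{"travel":[-0.02,0.003,0.16],"turn":0,"fingers":0},{"travel":[-0.035,0.003,0.16],"turn":0,"fingers":0},{"travel":[-0.045,0.003,0.16],"turn":0,"fingers":0},{"travel":[-0.055,0.003,0.16],"turn":0,"fingers":0},{"travel":[-0.065,0.003,0.16],"turn":0,"fingers":0},{"travel":[-0.075,0.003,0.16],"turn":0,"fingers":0}]}}

```text
time_s: 2.6
position: [0.4876, 0.0538, 0.0626]
tool_rot: [3.141, -0.001, -2.987]
contact_force: [-4.5, 2.1, -1.2]
finger_gap: 0.0006
finger_force: 2.0
```

{"api": "drive_tool", "payload": {"rows": [{"travel":[-0.008,0,0],"turn":0,"fingers":0},{"travel":[-0.016,0,0],"turn":0,"fingers":0},{"travel":[-0.024,0,0],"turn":0,"fingers":0},{"travel":[-0.032,0,0],"turn":0,"fingers":0},{"travel":[-0.04,0,0],"turn":0,"fingers":0},{"travel":[-0.048,0,0],"turn":0,"fingers":0},{"travel":[-0.056,0,0],"turn":0,"fingers":0},{"travel":[-0.064,0,0],"turn":0,"fingers":0},{"travel":[-0.07,0,0],"turn":0,"fingers":0},{"travel":[-0.074,0,0],"turn":0,"fingers":0}]}}

```text
time_s: 3.85
position: [0.5613, 0.0651, 0.0627]
tool_rot: [-3.141, 0.0, -2.987]
contact_force: [-3.5, 0.8, -0.1]
finger_gap: 0.0002
finger_force: 1.7
```

{"api": "drive_tool", "payload": {"rows": [{"travel":[-0.002,0,0],"turn":0,"fingers":0},{"travel":[-0.004,0,0],"turn":0,"fingers":0},{"travel":[-0.006,0,0],"turn":0,"fingers":0}]}}

```text
time_s: 4.22
position: [0.5667, 0.0659, 0.0627]
tool_rot: [-3.142, -0.0, -2.987]
contact_force: [-3.7, 1.5, 0.4]
finger_gap: 0.0
finger_force: 1.6
```

{"api": "drive_tool", "payload": {"rows": [{"travel":[-0.0015,0,0],"turn":0,"fingers":0},{"travel":[-0.003,0,0],"turn":0,"fingers":0},{"travel":[-0.003,0,0],"turn":0,"fingers":0}]}}

```text
time_s: 4.6
position: [0.5694, 0.0663, 0.0628]
tool_rot: [-3.142, -0.001, -2.987]
contact_force: [-4.6, 0.8, 1.6]
finger_gap: 0.0007
finger_force: 2.3
```

{"api": "drive_tool", "payload": {"rows": [{"travel":[-0.001,0,0],"turn":0,"fingers":0},{"travel":[-0.0015,0,0],"turn":0,"fingers":0}]}}

```text
time_s: 4.85
position: [0.5694, 0.0664, 0.0627]
tool_rot: [-3.142, -0.004, -2.987]
contact_force: [-11.6, -1.4, 7.5]
finger_gap: 0.0003
finger_force: 5.3
```

{"api": "drive_tool", "payload": {"rows": [{"travel":[0.02,0,0],"turn":0,"fingers":0},{"travel":[0.045,0,0],"turn":0,"fingers":0},{"travel":[0.045,0,-0.05],"turn":0,"fingers":0},{"travel":[0.045,0,-0.1],"turn":0,"fingers":0},{"travel":[0.045,0,-0.137],"turn":0,"fingers":0},{"travel":[0.03,-0.05,-0.137],"turn":0,"fingers":0},{"travel":[0.015,-0.1,-0.137],"turn":0,"fingers":0},{"travel":[0,-0.15,-0.137],"turn":0,"fingers":0},{"travel":[-0.017,-0.183,-0.137],"turn":0,"fingers":0},{"travel":[-0.017,-0.183,-0.137],"turn":0,"fingers":0}]}}

```text
time_s: 6.1
position: [0.6183, -0.1142, 0.2001]
tool_rot: [-3.14, 0.003, -2.99]
contact_force: [-0.4, 0.9, 0.1]
finger_gap: 0.0003
finger_force: 0.0
```

```bash
python3 - <<'E'
from h import *
s=readout.get_state();p=s['position'];a=.1545
R=np.array([[np.cos(a),-np.sin(a)],[np.sin(a),np.cos(a)]]);print(R.T@(p[:2]-np.array([.6081,-.0371])),p,s['contact_force'])
p,d=snap('wrist','w1'); snap('side','s1')
q=cv2.imread('pics/s1.png')[130:330,220:480]
cv2.imwrite('pics/s1c.png',cv2.resize(q,(780,600),interpolation=cv2.INTER_CUBIC))
E
```

```text
[-0.00173997 -0.07776652] [ 0.61834794 -0.11420797  0.20014809] [-0.41626582  0.92197905  0.14977904]
```

View pics/w1.png

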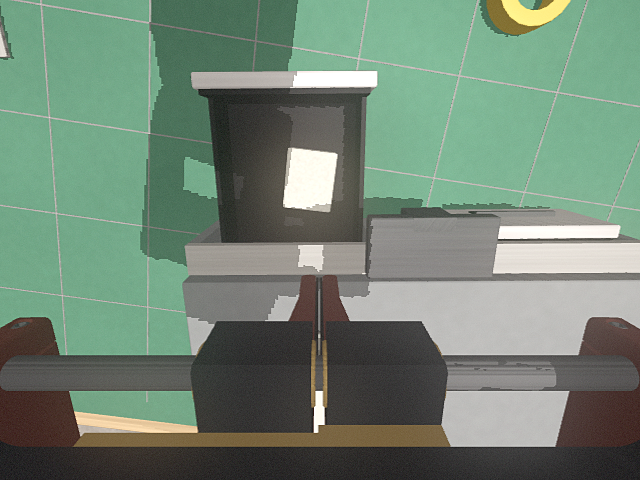

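View pics/s1c.png

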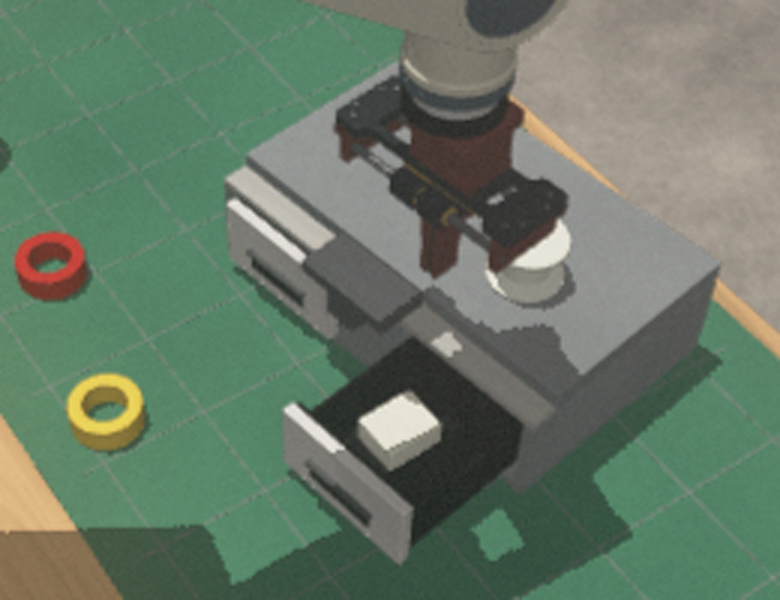

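Left drawer is shut, seen flush at about (280,270) in the side crop. The fingers hang just right of the bar's end (wrist view: fingertip x≈320, bar end x≈367). Descending next.

{"api": "drive_tool", "payload": {"rows": [{"travel":[0.003,0,0.04],"turn":0,"fingers":0},{"travel":[0.003,0,0.07],"turn":0,"fingers":0},{"travel":[0.003,0,0.085],"turn":0,"fingers":0},{"travel":[0.003,0,0.093],"turn":0,"fingers":0},{"travel":[0.003,0,0.093],"turn":0,"fingers":0},{"travel":[0.003,0.006,0.093],"turn":0,"fingers":0},{"travel":[0.003,0.012,0.093],"turn":0,"fingers":0},{"travel":[0.003,0.018,0.093],"turn":0,"fingers":0},{"travel":[0.003,0.024,0.093],"turn":0,"fingers":0},{"travel":[0.003,0.03,0.093],"turn":0,"fingers":0}]}}

```text
time_s: 7.45
position: [0.6086, -0.0824, 0.1069]
tool_rot: [-3.141, 0.0, -2.987]
contact_force: [-0.4, -3.9, 1.4]
finger_gap: 0.0006
finger_force: 1.7
```

{"api": "drive_tool", "payload": {"rows": [{"travel":[0,0.007,0],"turn":0,"fingers":0},{"travel":[0,0.014,0],"turn":0,"fingers":0},{"travel":[0,0.021,0],"turn":0,"fingers":0},{"travel":[0,0.028,0],"turn":0,"fingers":0},{"travel":[0,0.035,0],"turn":0,"fingers":0},{"travel":[0,0.042,0],"turn":0,"fingers":0},{"travel":[0,0.049,0],"turn":0,"fingers":0},{"travel":[0,0.055,0],"turn":0,"fingers":0},{"travel":[0,0.059,0],"turn":0,"fingers":0},{"travel":[0,0.06,0],"turn":0,"fingers":0}]}}

```text
time_s: 8.7
position: [0.5992, -0.0227, 0.1066]
tool_rot: [3.142, -0.0, -2.987]
contact_force: [-0.6, -2.8, 2.6]
finger_gap: 0.0004
finger_force: 1.5
```

{"api": "drive_tool", "payload": {"rows": [{"travel":[0,0.0015,0],"turn":0,"fingers":0},{"travel":[0,0.003,0],"turn":0,"fingers":0},{"travel":[0,0.0045,0],"turn":0,"fingers":0}]}}

```text
time_s: 9.07
position: [0.5985, -0.0187, 0.1066]
tool_rot: [3.142, -0.0, -2.987]
contact_force: [-0.0, -3.2, 1.0]
finger_gap: 0.0004
finger_force: 1.6
```

{"api": "drive_tool", "payload": {"rows": [{"travel":[0,0.0015,0],"turn":0,"fingers":0},{"travel":[0,0.003,0],"turn":0,"fingers":0}]}}

```text
time_s: 9.32
position: [0.598, -0.0156, 0.1067]
tool_rot: [3.142, -0.0, -2.987]
contact_force: [-1.4, -4.3, 1.3]
finger_gap: 0.0005
finger_force: 1.6
```

{"api": "drive_tool", "payload": {"rows": [{"travel":[0,0.001,0],"turn":0,"fingers":0},{"travel":[0,0.002,0],"turn":0,"fingers":0}]}}

```text
time_s: 9.57
position: [0.5977, -0.0136, 0.1067]
tool_rot: [-3.142, -0.0, -2.987]
contact_force: [-0.9, -3.3, 0.9]
finger_gap: 0.0006
finger_force: 1.5
```

{"api": "drive_tool", "payload": {"rows": [{"travel":[0,0.001,0],"turn":0,"fingers":0},{"travel":[0,0.002,0],"turn":0,"fingers":0}]}}

```text
time_s: 9.82
position: [0.5974, -0.0117, 0.1066]
tool_rot: [-3.142, -0.0, -2.987]
contact_force: [-0.7, -3.1, 1.9]
finger_gap: 0.0005
finger_force: 1.5
```

{"api": "drive_tool", "payload": {"rows": [{"travel":[0,0.001,0],"turn":0,"fingers":0},{"travel":[0,0.002,0],"turn":0,"fingers":0}]}}

```text
time_s: 10.07
position: [0.5973, -0.0108, 0.1067]
tool_rot: [-3.14, -0.0, -2.986]
contact_force: [0.1, -11.9, 1.1]
finger_gap: 0.0003
finger_force: 5.9
```

Left stop reached. I'll back off, lift and check.

{"api": "drive_tool", "payload": {"rows": [{"travel":[0,-0.02,0],"turn":0,"fingers":0},{"travel":[0,-0.02,-0.05],"turn":0,"fingers":0},{"travel":[0,-0.02,-0.1],"turn":0,"fingers":0},{"travel":[0.05,0,-0.13],"turn":0,"fingers":0},{"travel":[0.11,0,-0.15],"turn":0,"fingers":0},{"travel":[0.17,0,-0.15],"turn":0,"fingers":0},{"travel":[0.17,0,-0.15],"turn":0,"fingers":0}]}}

```text
time_s: 10.95
position: [0.4253, -0.0361, 0.2565]
tool_rot: [3.14, -0.002, -2.989]
contact_force: [0.1, -0.7, -0.4]
finger_gap: 0.0004
finger_force: 0.0
```

```bash
python3 - <<'E'
from h import *
print(readout.get_state()['contact_force']); snap('side','s2')
q=cv2.imread('pics/s2.png')[130:330,220:480]
cv2.imwrite('pics/s2c.png',cv2.resize(q,(780,600),interpolation=cv2.INTER_CUBIC))
E
```

```text
[ 0.13729462 -0.7474457  -0.41882569]
```

View pics/s2c.png

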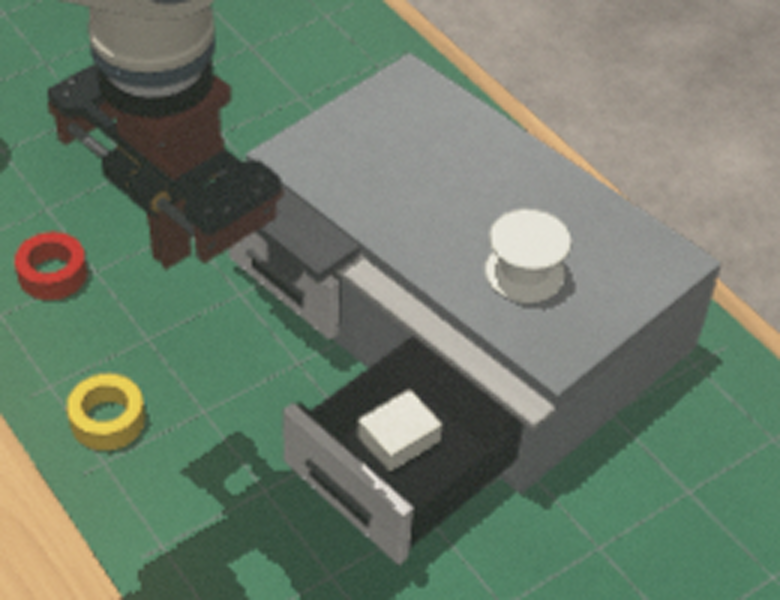

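The bar is over the left drawer with its tongue (≈(285,260)) in front of the shut front. The right drawer, carton and spool look unmoved.

```bash
python3 -c "
from rig import bot; print(bot.sign_off())"
```

```text
the job is handed in; nothing more can be done
None
```

The left drawer, which holds the tape, was pushed shut to its stop, and the lock bar was then pushed to its left stop with the tongue in front of that drawer; the right drawer is still open, and the job was handed in at about 11 s.

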